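# Open the child-safe washing-products locker

### The arm

A 6-joint arm with a two-finger parallel gripper is mounted at the origin on the work surface. World frame = base frame: x ahead of the robot, y to its left, z up, the work surface at z = 0. Lengths are in m, angles in degrees, forces in N, time in s.
With the tool pointing down it reaches from about 0.4 to 0.825 m from the base axis. Payload 7 kg.
Tool frame: the origin (TCP) lies at the very end of the fingers, on their centre line; the grasp point (between the pads) lies 19 mm behind it; z points along the fingers, y is the line along which they close (so a half turn about z gives the same grasp; the last joint's range is limited). The gripper opens to 88 mm and grips with 3 to 60 N. Pads are 19 mm wide; open, the fingers measure 130 mm over their backs; the gripper's body (78 mm by 193 mm) begins 47 mm behind the grasp point.
Start: joints at [-56.316, 20.546, 0.682, 0, -70.136, -16.507], TCP at [0.199, -0.645, 0.227] pointing down, gripper open.
Joint ranges: [-176.03, 176.03], [-82.01, 121.73], [-58.28, 71.71], [-173.87, 95.51], [-174.79, -0.11], [-173.66, 173.66]. Speed limits (degrees/s): [136.94, 136.94, 172.46, 180, 180, 180].

### API

Orientations are given as [roll, pitch, yaw] about the fixed x, y, z axes, in that order (R = Rz(yaw) Ry(pitch) Rx(roll)).
In Python, from plant import ctrl gives the robot as it stands.
- The arm moves only by the tool carry_out, never from a script. Its argument "deltas" is a list that holds one entry, the list of rows, each a list of 5 numbers: the shift along the tool's x, y, z scaled (see below), then the turn about the tool's z scaled (see below), then the opening, from -1 (shut) to 1 (fully open). A call has 1 to 5 rows; each row is the pose to reach, as a shift and turn from the pose commanded when the call began, along the tool's axes at that moment, turning the shorter way round; what a row does not reach only later rows make up. The controller multiplies each number of a shift by 20 cm and each number of a turn by 2 pi rad. A row lasts 1/10 s, in which the tool goes at most 50 mm and 8.59 degrees, less where a joint would pass 70% of its speed; a pose out of reach is approached as far as the arm can. A call with a number of a shift or a turn outside -1 to 1 is refused whole. A call with a gripper value outside its range is refused whole. The fingers move at their own pace and stop on an object; the grip force is fixed at half the most. Time passes only in rows, so rows that repeat a pose let the fingers close. It gives the time, the measured TCP pose, the force, the opening and the grip force at its end, in the units of the state.
- ctrl.get_obs(): the state, without advancing time (a new reading comes with each control period).
- ctrl.snapshot(name): name is "scene" or "top" or "wrist"; returns a dict with "color" (480x640x3 uint8, red, green, blue), "camera_matrix" (3x3 intrinsics, pixels), "k1" (the pictures are not rectified: a ray, as slopes to the right and down, at radius r is drawn at 1 + k1 r^2 times it, then the intrinsics apply), "R" (3x3) and "t" (3): a world point X has camera coordinates R X + t. Camera axes: x right, y down, z forward; pixel columns grow to the right and rows downward; lengths in m; the calibration is good to about 2 mm. A picture is of the moment at which its call begins. There is no depth.
- ctrl.close_job(): hands the job in; it is judged then, once.
Trained networks look in a picture, given as the dict that the camera call returned (one of the last four; its "shot" number tells which), for a name from the list of things; names that differ only in an ending like _2 or _b are one class to them, and where a whole thing is asked for, a point or a joint stands for the part that bears it (a point fixed in the world has none). Each returns a list of dicts, best first, with "p" (0 to 1); they miss things now and then, are a little off and sometimes report something else, mostly with a low value. They report only what shows in the picture. A call takes as long as a camera call.
- ctrl.search_frame(picture, name): "centre" ([column, row] in pixels, amid what is visible of it).
- ctrl.silhouettes(picture, name): "mask" (480x640 bool, what is visible of it) and "centre" ([column, row] in pixels, amid what is visible of it).
- ctrl.spot_point(picture, name): "centre" ([column, row] in pixels: a listed point, or the origin of a listed thing).
The state is a dict: "clock": time; "joint_pos": joint angles; "qvel": joint speeds; "tau": joint torques, N m; "tool_pos": TCP position; "orientation": TCP orientation; "force": force on the tool from outside, world axes, zero at the start; "moment": the same for the moment, N m; "opening": finger opening in m; "gripper_force": force on a finger pad.
Only numpy, scipy, OpenCV 4.12 (cv2) and the standard library are available. Lean on these libraries where they do the work, as an engineer would, in place of code of your own. Each camera call takes 0.05 s, during which the arm holds its last target. There are 200 camera calls.

### The job

Open the child-safe locker on the worktop: press down the orange thumb lever so that the latch bar lifts out of its brass catch, and while it is up swing the gate towards you, then swing it wide open, at least square to the locker's front, and leave it standing there. Go gently: do not force the lever or wrench the gate against the catch, and do not knock or shift any of the bottles and other things standing about.

Things in the scene. Friction and masses are not known exactly. Their poses are not given: they have to be found in the camera images.
- locker: Fixed grey cupboard, 200 mm deep (x), 325 mm wide, 175 mm tall, standing on the worktop. Origin on the worktop; +x points into the locker (its open front, closed by the gate, is the plane x = -100 mm), +y towards the hinge side, z up. The roof is 175 mm above the worktop. It reaches from y = -180 to +145 mm.
- gate (a joint): The upright gate: white frame with a clear window, 260 mm wide, 165 mm tall (10 to 175 mm above the worktop), 15 mm thick. 0 rad = shut, grows as it swings out to the front; stop at 1.75 rad. The hinge is a little stiff (about 0.12 N m), so the gate stays where it is left.
- gate_hinge (a point): Fixed point on the vertical hinge axis, at worktop height (locker x = -100, y = +130 mm). Shut, the gate runs 260 mm from here along the locker's -y; its inner face lies on the plane through this axis and its front face 15 mm further out.
- latch_pivot (a point): Latch pivot, on the gate's outside, moving with the gate: 180 mm from the hinge axis, 25 mm out from the gate's inner face, 150 mm above the worktop. Axes: x square to the gate, inwards; y along it to the hinge. A steel bar (205 mm long, 16 high, 8 thick) with a dark weight rocks on it in the gate's plane: -y arm (115 mm) into the catch, +y arm to the thumb lever.
- thumb_zone (a point): Gate-fixed point (it does not rock with the lever) over the middle of the orange thumb tray, level with the pivot, 62 mm to its +y, 29 mm in front. Tray 58 mm (x) by 54 mm (y), floor 5 mm thick, open towards the gate; front lip 14 mm high (inner side 24 mm from here), end lip (+y side) 8 mm. At rest its floor is 3 mm above to 6 mm below here, unmeasured: feel for it.
- bar_end (a point): Gate-fixed point, level with the pivot, where the bar crosses the catch when shut, 100 mm to the pivot's -y (it does not rock with the bar). Pressing the tray feels like 1.5 to 4 N (bar's weight), then a firm stop at 0.36 rad, 15 to 20 mm down. The bar clears the catch only from 0.20 to 0.30 rad on, and falls back when let go: hold it at the stop until the gate has swung 0.1 rad.
- catch_place (a point): Locker-fixed point at the brass catch on the jamb, under the bar. The catch is an open-topped hook 16 mm wide whose front prong (18 mm high, 8 mm thick) stands before the bar. Its height varies by 8 mm from locker to locker and is not measured. More than 45 N from the robot on gate, lever or locker counts as forcing.
- detergent: Bystander: white bottle with a blue cap, 72 mm across and 145 mm tall, standing inside the locker. Origin at the centre of its underside, z up.
- softener: Bystander: blue bottle with a white cap, 68 mm across and 135 mm tall, standing inside the locker. Origin at the centre of its underside, z up.
- starch: Bystander: green can, 60 mm across and 160 mm tall, standing on the worktop beside the locker's latch side. Origin at the centre of its underside, z up.
- polish: Bystander: amber jar with a black lid, 76 mm across and 100 mm tall, on the worktop beside the locker's hinge side. Origin at the centre of its underside, z up.
- tub: Bystander: green box-shaped tablet tub with a white lid, 106 x 136 x 82 mm. Origin at the centre of its underside, z up.
- mug: Bystander: blue mug, 80 mm across and 90 mm tall. Origin at the centre of its underside, z up.
- sponge: Bystander: yellow sponge block, 70 x 110 x 30 mm. Origin at the centre of its underside, z up.

How it is judged (in metres and radians):
On the way:
1. the latch is out of its catch and the gate has begun to swing (more than 0.15 rad) (value of joint gate above 0.15 rad), for 0.1 s.
At the end, for the whole second after the job is handed in: The gate stands still, at 1.48 rad or more from shut (square to the locker's front, or beyond, within 5 degrees) (value of joint gate above 1.48 rad and velocity of joint gate between -0.05 and 0.05 rad/s); the robot touches nothing.
It fails at once if the lever, gate or locker is forced (more than 45 N from the robot) (contact force between the fingers and locker above 45 N).
It fails at once if a bottle in the locker is shifted more than 30 mm or tipped (distance of any of detergent, softener from where it was at the start of the episode above 0.03 m or angle between any of detergent, softener's own z axis and vertical above 0.4 rad).
It fails at once if the can or the jar beside the locker is shifted more than 30 mm or tipped (distance of any of starch, polish from where it was at the start of the episode above 0.03 m or angle between any of starch, polish's own z axis and vertical above 0.4 rad).
It fails at once if the tub, the mug or the sponge is shifted more than 30 mm or tipped (distance of any of tub, mug, sponge from where it was at the start of the episode above 0.03 m or angle between any of tub, mug, sponge's own z axis and vertical above 0.4 rad).
It also fails if it takes over 48 s, if anything falls off the work surface, if the arm or the gripper's body presses on something with over 40 N, if the wrist force passes 120 N, or if a joint passes its speed limit or range.

## Working session

There is one attempt and no reset: what is moved stays moved. The work goes in short steps, Python scripts to look and compute and a tool call to move; the robot and the scene stay as the last step left them, time stands still between calls to the robot, and variables do not carry over. Pictures are saved under pics/ and viewed, at most 10 in all, crops included, and the job is handed in when it is done.

Besides the shell and the picture viewer there is one more tool, called as name(argument=value, ...) on one line, values as JSON. carry_out: Moves the arm, as the interface text tells. Its arguments: {"type":"object","properties":{"deltas":{"type":"array"}},"required":["deltas"]}

```bash
mkdir -p pics; ls
cat > h.py <<'E'
import numpy as np, cv2
from plant import ctrl
from scipy.optimize import least_squares
def proj(s,X):
    c=s["R"]@np.asarray(X,float)+s["t"]; u=c[:2]/c[2]; u=u*(1+s["k1"]*(u@u)); K=s["camera_matrix"]
    return np.array([K[0,0]*u[0]+K[0,2],K[1,1]*u[1]+K[1,2]])
E
python3 - <<'E'
from h import *
o=ctrl.get_obs(); print(o)
S={n:ctrl.snapshot(n) for n in("scene","top","wrist")}
for n,s in S.items():
    cv2.imwrite(f"pics/{n}0.png",s["color"][:,:,::-1])
    print(n,"cam",-s["R"].T@s["t"])
    for t in ["gate_hinge","latch_pivot","thumb_zone","bar_end","catch_place","locker","detergent","softener","starch","polish","tub","mug","sponge"]:
        r=ctrl.spot_point(s,t)[:1]
        print(t,[(np.round(d["centre"]),round(d["p"],2)) for d in r])
E
```

```text
pics
{'clock': 0.0, 'joint_pos': array([-5.63162482e+01,  2.05906482e+01,  6.33918420e-01, -2.14940226e-02,
       -7.01368631e+01, -1.65054679e+01]), 'qvel': array([-0.08059458,  0.06163483, -0.00095436,  0.01949875,  0.07635487,
        0.01798375]), 'tau': array([-5.91532680e-04, -5.82718420e+01,  2.93066293e+01,  6.99752122e+00,
        6.91661640e-03, -1.28777151e-04]), 'tool_pos': array([ 0.19917459, -0.64442228,  0.22562836]), 'orientation': array([ 1.79904523e+02, -7.21995018e-03, -1.62829030e+02]), 'force': array([-0.33336094,  0.2080779 ,  0.57476629]), 'moment': array([ 0.03040688, -0.00357573,  0.02985258]), 'gripper_force': 0.0, 'opening': 0.08785576577098304}
scene cam [ 0.92220021 -0.11733932  1.25811455]
gate_hinge []
latch_pivot [(array([336., 212.]), 0.89)]
thumb_zone [(array([364., 197.]), 0.78)]
bar_end [(array([292., 217.]), 0.82)]
catch_place [(array([294., 222.]), 0.59)]
locker []
detergent []
softener []
starch [(array([262., 258.]), 0.85)]
polish [(array([447., 238.]), 0.81)]
tub [(array([135., 286.]), 0.82)]
mug [(array([488., 189.]), 0.76)]
sponge [(array([180., 220.]), 0.6)]
top cam [0.30794896 0.01628869 1.52011991]
gate_hinge [(array([240., 244.]), 0.58)]
latch_pivot [(array([310., 256.]), 0.96)]
thumb_zone []
bar_end [(array([353., 263.]), 0.62)]
catch_place [(array([350., 262.]), 0.93)]
locker [(array([348., 260.]), 0.32)]
detergent [(array([346., 258.]), 0.54)]
softener []
starch [(array([381., 262.]), 0.76)]
polish [(array([211., 225.]), 0.78)]
tub [(array([499., 260.]), 0.94)]
mug [(array([148., 262.]), 0.78)]
sponge [(array([456., 326.]), 0.61)]
wrist cam [ 0.13196141 -0.66540483  0.38496845]
gate_hinge []
latch_pivot []
thumb_zone []
bar_end []
catch_place []
locker []
detergent []
softener []
starch []
polish []
tub []
mug []
sponge []
```

View pics/scene0.png

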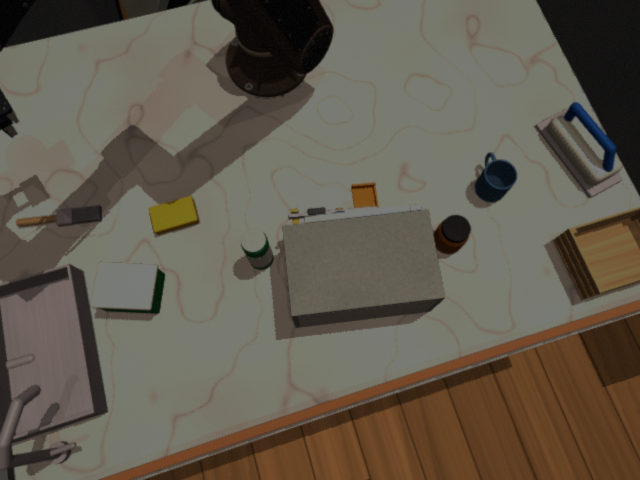

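View pics/top0.png

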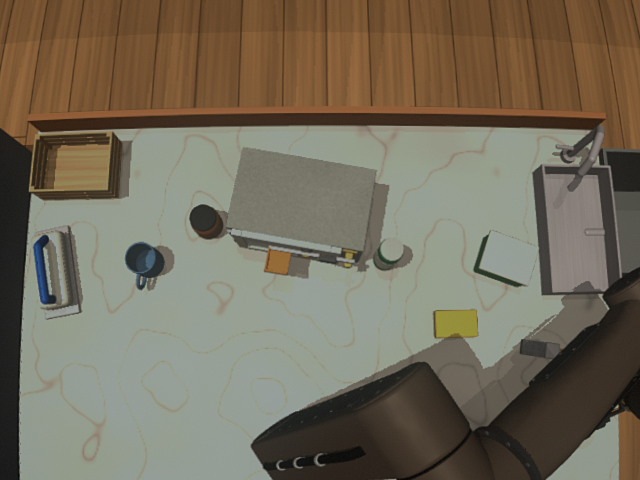

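```bash
cat > m.py <<'E'
from h import *
L={"gate_hinge":(-.1,.13,0),"latch_pivot":(-.125,-.05,.15),"thumb_zone":(-.154,.012,.15),"bar_end":(-.125,-.15,.15)}
E
python3 - <<'E'
from m import *
S={n:ctrl.snapshot(n) for n in("scene","top")}
M=[];T={n:{} for n in S}
for n,s in S.items():
    for t in list(L)+["starch","polish","tub","mug","sponge"]:
        r=ctrl.spot_point(s,t)[:1]
        if r and r[0]["p"]>.5: T[n][t]=r[0]["centre"]
def W(p,X): c,q=np.cos(p[2]),np.sin(p[2]); return np.array([p[0]+c*X[0]-q*X[1],p[1]+q*X[0]+c*X[1],X[2]+p[3]])
def res(p): return np.concatenate([proj(S[n],W(p,L[t]))-T[n][t] for n in S for t in T[n] if t in L]+[[p[3]*300]])
for a in(0,1.57,3.1,-1.57):
    r=least_squares(res,[.4,0,a,0],loss="soft_l1"); print(r.cost,r.x,np.round(res(r.x),1))
    print({n:[t for t in T[n] if t in L] for n in T})
for t in["starch","polish","tub","mug","sponge"]:
    f=lambda X:np.concatenate([proj(S[n],[X[0],X[1],X[2]])-T[n][t] for n in S if t in T[n]]+[[X[2]*300]])
    r=least_squares(f,[.4,0,0]);print(t,r.x.round(3),r.fun.round(1))
E
```

```text
434.77863996808117 [ 6.70133709e-01  5.37462434e-02 -1.96036170e-01 -2.66281162e-04] [ 2.705e+02 -5.650e+01 -3.100e+00  1.300e+00 -2.000e-01  3.000e-01
  8.000e-01 -9.000e-01 -1.400e+00 -7.000e-01 -1.038e+02  9.000e-01
  2.500e+00  8.000e-01 -1.000e-01]
{'scene': ['gate_hinge', 'latch_pivot', 'thumb_zone'], 'top': ['gate_hinge', 'latch_pivot', 'thumb_zone', 'bar_end']}
434.77863996827017 [ 6.70133710e-01  5.37462703e-02 -1.96035971e-01 -2.66284112e-04] [ 2.705e+02 -5.650e+01 -3.100e+00  1.300e+00 -2.000e-01  3.000e-01
  8.000e-01 -9.000e-01 -1.400e+00 -7.000e-01 -1.038e+02  9.000e-01
  2.500e+00  8.000e-01 -1.000e-01]
{'scene': ['gate_hinge', 'latch_pivot', 'thumb_zone'], 'top': ['gate_hinge', 'latch_pivot', 'thumb_zone', 'bar_end']}
537.0252462831072 [ 4.45621426e-01 -7.42034669e-02  3.60081645e+00  9.93822489e-04] [ 1.376e+02 -1.810e+01 -4.700e+00  6.000e-01 -3.840e+01  4.120e+01
  1.336e+02  0.000e+00 -1.000e-01  1.000e-01 -5.610e+01 -2.770e+01
 -7.650e+01  1.260e+01  3.000e-01]
{'scene': ['gate_hinge', 'latch_pivot', 'thumb_zone'], 'top': ['gate_hinge', 'latch_pivot', 'thumb_zone', 'bar_end']}
434.77863996809725 [ 6.70133709e-01  5.37462467e-02 -1.96036145e-01 -2.66281532e-04] [ 2.705e+02 -5.650e+01 -3.100e+00  1.300e+00 -2.000e-01  3.000e-01
  8.000e-01 -9.000e-01 -1.400e+00 -7.000e-01 -1.038e+02  9.000e-01
  2.500e+00  8.000e-01 -1.000e-01]
{'scene': ['gate_hinge', 'latch_pivot', 'thumb_zone'], 'top': ['gate_hinge', 'latch_pivot', 'thumb_zone', 'bar_end']}
starch [ 0.548 -0.168 -0.001] [ 1.5 -0.6  1.7 -0.2 -0.2]
polish [ 0.643  0.283 -0.   ] [ 1.1 -0.2  1.1  0.3 -0.1]
tub [ 0.541 -0.477  0.002] [0.5 0.9 0.3 1.  0.6]
mug [0.539 0.445 0.002] [1.8 0.8 1.5 1.5 0.5]
sponge [ 0.379 -0.35  -0.003] [ 0.2 -1.7  0.6 -1.5 -1. ]
```

The scene and top pictures show the gate facing the robot. The orange tray is at (364,197) in scene and (278,262) in top, with the catch end at (292,217) in scene. The fit puts the locker at (0.670, 0.054) with yaw -11.2°, and the good points agree to within 3 px. The hinge detection in the scene view and the thumb detection in the top view are outliers. I'm starting to move.

carry_out(deltas=[[[-0.78, 0.91, -0.2, -0.085, -1], [-0.78, 0.91, -0.2, -0.085, -1], [-0.78, 0.91, -0.2, -0.085, -1], [-0.78, 0.91, -0.2, -0.085, -1], [-0.78, 0.91, -0.2, -0.085, -1]]])

```text
clock: 3.6
tool_pos: [0.2951, -0.423, 0.2672]
orientation: [-179.9, 0.0, -132.0]
force: [1.2, -0.2, 0.7]
opening: 0.0531
gripper_force: 0.0
```

```bash
cat >> h.py <<'E'
def go(x,y,z,yaw,step=.2):
    o=ctrl.get_obs(); p=o["tool_pos"]; a=np.radians(o["orientation"][2]); d=np.array([x,y,z])-p
    t=np.array([d@[np.cos(a),np.sin(a),0],d@[np.sin(a),-np.cos(a),0],-d[2]])/.2
    w=-((yaw-np.degrees(a)+180)%360-180)/360
    print(o["clock"],p.round(4),np.degrees(a).round(1),"F",o["force"].round(1),"->",t.round(3),round(w,3))
E
python3 -c "
from h import *
go(.5,.07,.28,-101.2)"
```

```text
3.6 [ 0.2951 -0.423   0.2672] -132.0 F [ 1.2 -0.2  0.7] -> [-2.517  0.89  -0.064] -0.086
```

carry_out(deltas=[[[-1, 0.36, -0.06, -0.086, -1], [-1, 0.36, -0.06, -0.086, -1], [-1, 0.36, -0.06, -0.086, -1], [-1, 0.36, -0.06, -0.086, -1], [-1, 0.36, -0.06, -0.086, -1]]])

```text
clock: 4.1
tool_pos: [0.377, -0.2252, 0.2795]
orientation: [-179.9, 0.0, -100.9]
force: [0.4, -0.5, -0.8]
opening: 0.0131
gripper_force: 0.0
```

```bash
python3 -c "
from h import *
go(.45,.05,.30,-101.2)"
```

```text
4.1 [ 0.377  -0.2252  0.2795] -100.9 F [ 0.4 -0.5 -0.8] -> [-1.42  -0.099 -0.102] 0.001
```

carry_out(deltas=[[[-1, -0.07, -0.1, 0, -1], [-1, -0.07, -0.1, 0, -1], [-1, -0.07, -0.1, 0, -1], [-1, -0.07, -0.1, 0, -1], [-1, -0.07, -0.1, 0, -1]]])

```text
clock: 4.6
tool_pos: [0.43, -0.0305, 0.2994]
orientation: [-179.9, 0.1, -100.9]
force: [-0.2, 0.1, -0.2]
opening: 0.0003
gripper_force: 0.0
```

carry_out(deltas=[[[-0.42, -0.03, 0, 0, -1], [-0.42, -0.03, 0, 0, -1], [-0.42, -0.03, 0, 0, -1]]])

```text
clock: 4.9
tool_pos: [0.4516, 0.0488, 0.2983]
orientation: [180.0, 0.0, -101.1]
force: [1.0, -0.5, -0.4]
opening: 0.0002
gripper_force: 0.0
```

Run:
```python
from m import *
go(.521,.096,.2,-101.2)
s=ctrl.snapshot("wrist"); cv2.imwrite("pics/w1.png",s["color"][:,:,::-1])
p=[.670,.0537,-.196,0]
for t in L:
    c,q=np.cos(p[2]),np.sin(p[2]); X=L[t]; w=[p[0]+c*X[0]-q*X[1],p[1]+q*X[0]+c*X[1],X[2]]
    r=ctrl.spot_point(s,t)[:1]; print(t,np.round(w,3),proj(s,w).round(),[(d["centre"],d["p"]) for d in r])
```

```text
4.9 [0.4516 0.0488 0.2983] -101.1 F [ 1.  -0.5 -0.4] -> [-0.298 -0.295  0.492] 0.0
gate_hinge [0.597 0.201 0.   ] [239. 312.] []
latch_pivot [0.538 0.029 0.15 ] [220. 216.] [([218.8, 220.6], 0.9)]
thumb_zone [0.521 0.095 0.15 ] [254. 279.] []
bar_end [ 0.518 -0.069  0.15 ] [212. 102.] [([209.2, 103.7], 0.95)]
```

View pics/w1.png

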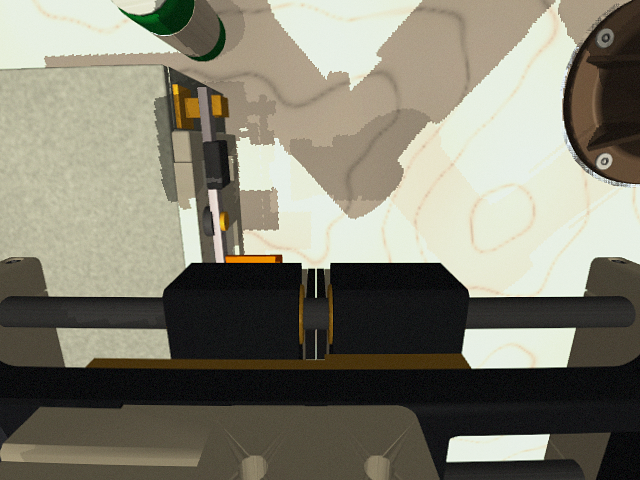

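The wrist picture shows the bar with its pivot at (218,220) and bar end at (209,104), plus the tray edge at about (250,260). This matches the fitted pose to about 3 mm, so I'm moving over the tray.

carry_out(deltas=[[[-0.31, -0.3, 0.3, 0, -1], [-0.31, -0.3, 0.3, 0, -1], [-0.31, -0.3, 0.54, 0, -1], [-0.31, -0.3, 0.54, 0, -1], [-0.31, -0.3, 0.54, 0, -1]]])

```text
clock: 5.65
tool_pos: [0.5214, 0.094, 0.1908]
orientation: [179.9, -0.1, -101.3]
force: [0.8, 0.2, 1.4]
opening: 0.0
gripper_force: 0.0
```

Run:
```python
from m import *
go(.522,.097,.16,-101.2)
s=ctrl.snapshot("scene"); c=s["color"][120:270,250:450,::-1]; cv2.imwrite("pics/s2.png",cv2.resize(c,(800,600),interpolation=cv2.INTER_CUBIC))
```

```text
5.65 [0.5214 0.094  0.1908] -101.3 F [0.8 0.2 1.4] -> [-0.016  0.     0.154] -0.0
```

View pics/s2.png

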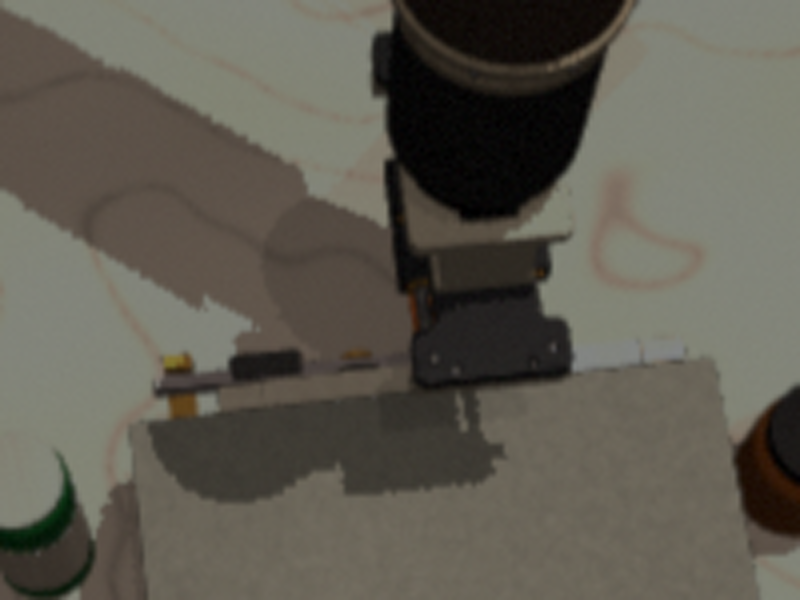

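The crop shows the gripper directly above the tray, with orange visible at (418,300), and the bar lying in the catch at (180,380). I'm descending to feel for the floor.

carry_out(deltas=[[[-0.014, 0, 0.08, 0, -1], [-0.014, 0, 0.14, 0, -1], [-0.014, 0, 0.16, 0, -1], [-0.014, 0, 0.175, 0, -1], [-0.014, 0, 0.175, 0, -1]]])

```text
clock: 6.2
tool_pos: [0.5224, 0.098, 0.1561]
orientation: [-180.0, 0.0, -101.3]
force: [0.4, 0.2, 0.3]
opening: 0.0003
gripper_force: 0.0
```

carry_out(deltas=[[[0, 0, 0.01, 0, -1], [0, 0, 0.02, 0, -1], [0, 0, 0.03, 0, -1], [0, 0, 0.03, 0, -1]]])

```text
clock: 6.6
tool_pos: [0.5223, 0.098, 0.1494]
orientation: [180.0, -0.0, -101.3]
force: [0.4, 0.2, 0.6]
opening: 0.0003
gripper_force: 0.0
```

carry_out(deltas=[[[0, 0, 0.01, 0, -1], [0, 0, 0.02, 0, -1], [0, 0, 0.025, 0, -1], [0, 0, 0.025, 0, -1]]])

```text
clock: 7.0
tool_pos: [0.5223, 0.0979, 0.1445]
orientation: [180.0, -0.0, -101.3]
force: [-0.6, -1.2, 1.1]
opening: 0.0002
gripper_force: 0.9
```

carry_out(deltas=[[[0, 0, 0.01, 0, -1], [0, 0, 0.02, 0, -1], [0, 0, 0.025, 0, -1], [0, 0, 0.025, 0, -1]]])

```text
clock: 7.4
tool_pos: [0.5223, 0.098, 0.1393]
orientation: [180.0, -0.0, -101.3]
force: [0.8, -0.7, 2.4]
opening: 0.0001
gripper_force: 0.8
```

carry_out(deltas=[[[0, 0, 0.01, 0, -1], [0, 0, 0.02, 0, -1], [0, 0, 0.025, 0, -1], [0, 0, 0.025, 0, -1]]])

```text
clock: 7.8
tool_pos: [0.5223, 0.0981, 0.1344]
orientation: [180.0, 0.0, -101.3]
force: [-0.1, -0.4, 1.6]
opening: 0.0005
gripper_force: 0.8
```

carry_out(deltas=[[[0, 0, 0.01, 0, -1], [0, 0, 0.015, 0, -1], [0, 0, 0.015, 0, -1]]])

```text
clock: 8.1
tool_pos: [0.5226, 0.098, 0.1321]
orientation: [-180.0, 0.0, -101.2]
force: [-1.7, -1.0, 7.7]
opening: 0.0006
gripper_force: 3.2
```

carry_out(deltas=[[[0, 0, 0.005, 0, -1], [0, 0, 0.01, 0, -1], [0, 0, 0.01, 0, -1]]])

```text
clock: 8.4
tool_pos: [0.5228, 0.0979, 0.1315]
orientation: [-179.9, 0.0, -101.2]
force: [-5.8, -1.7, 18.9]
opening: 0.0008
gripper_force: 8.6
```

At the firm stop: 19 N, 14 mm below first contact. Next I'm computing the arc.

```bash
cat > arc.py <<'E'
from h import *
import sys
def arc(ths,s):
    o=ctrl.get_obs(); p=o["tool_pos"][:2]; a=np.radians(o["orientation"][2])
    d=p-np.array([.597,.2015]); r=np.array([d@[np.cos(a),np.sin(a)],d@[np.sin(a),-np.cos(a)]]); print(o["clock"],"r",r.round(4),np.degrees(a).round(1),p.round(4),"z",o["tool_pos"][2].round(4))
    for t,k in zip(ths,s):
        c,q=np.cos(t),np.sin(t); n=np.array([-q,c]); v=(np.array([c*r[0]-q*r[1],q*r[0]+c*r[1]])-r+k*n)/.2
        print(t,v.round(3),round(t/2/np.pi,3))
if __name__=="__main__": arc(eval(sys.argv[1]),eval(sys.argv[2]))
E
python3 arc.py "[.03,.06,.1,.14,.18]" "[.003]*5"
```

```text
8.4 r [0.116  0.0527] -101.2 [0.5228 0.0979] z 0.1315
0.03 [-0.009  0.032] 0.005
0.06 [-0.018  0.049] 0.01
0.1 [-0.031  0.072] 0.016
0.14 [-0.045  0.093] 0.022
0.18 [-0.059  0.114] 0.029
```

carry_out(deltas=[[[-0.004, 0.02, -0.001, 0.003, -1], [-0.009, 0.032, -0.001, 0.005, -1], [-0.014, 0.04, -0.001, 0.008, -1]]])

```text
clock: 8.7
tool_pos: [0.5165, 0.1026, 0.1317]
orientation: [-179.8, 0.1, -104.1]
force: [0.3, -2.6, 14.1]
opening: 0.0001
gripper_force: 6.3
```

Run:
```python
from arc import *
o=ctrl.get_obs();print(o["force"].round(1))
arc([.06,.12,.18,.24],[0]*4)
```

```text
[ 0.3 -2.6 14.1]
8.7 r [0.1156 0.054 ] -104.1 [0.5165 0.1026] z 0.1317
0.06 [-0.017  0.034] 0.01
0.12 [-0.036  0.067] 0.019
0.18 [-0.058  0.099] 0.029
0.24 [-0.081  0.13 ] 0.038
```

carry_out(deltas=[[[-0.017, 0.034, 0, 0.01, -1], [-0.036, 0.067, 0, 0.019, -1], [-0.058, 0.099, 0, 0.029, -1], [-0.058, 0.099, 0, 0.029, -1]]])

```text
clock: 9.1
tool_pos: [0.4996, 0.1195, 0.1316]
orientation: [-179.9, 0.2, -114.6]
force: [-2.2, -0.7, 14.3]
opening: 0.0007
gripper_force: 6.2
```

Run:
```python
from arc import *
o=ctrl.get_obs();print(o["force"].round(1))
s=ctrl.snapshot("scene"); c=s["color"][120:270,250:450,::-1]; cv2.imwrite("pics/s3.png",cv2.resize(c,(800,600),interpolation=cv2.INTER_CUBIC))
arc([.1,.2,.3,.4,.5],[0]*5)
```

```text
[-2.2 -0.7 14.3]
9.15 r [0.1151 0.0544] -114.5 [0.4997 0.1193] z 0.1316
0.1 [-0.03   0.056] 0.016
0.2 [-0.065  0.109] 0.032
0.3 [-0.106  0.158] 0.048
0.4 [-0.151  0.203] 0.064
0.5 [-0.201  0.243] 0.08
```

View pics/s3.png

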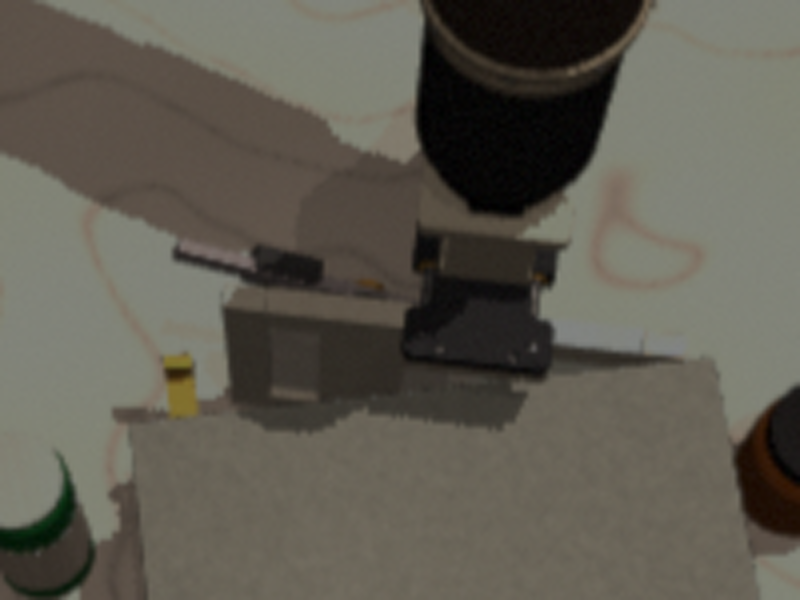

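The crop shows the gate swung clear, about 0.25 rad. The bar end at (180,250) is well out of the catch at (180,380). Continuing the arc.

carry_out(deltas=[[[-0.03, 0.056, -0.002, 0.016, -1], [-0.065, 0.109, -0.003, 0.032, -1], [-0.106, 0.158, -0.003, 0.048, -1], [-0.151, 0.203, -0.003, 0.064, -1], [-0.201, 0.243, -0.003, 0.08, -1]]])

```text
clock: 9.65
tool_pos: [0.4715, 0.176, 0.1309]
orientation: [-180.0, 0.1, -143.6]
force: [0.9, -0.5, 6.3]
opening: 0.0005
gripper_force: 3.5
```

Run:
```python
from arc import *
o=ctrl.get_obs();print(o["force"].round(1))
arc([.1,.2,.3,.4,.5],[0]*5)
```

```text
[ 0.9 -0.5  6.3]
9.65 r [0.1162 0.0539] -143.6 [0.4715 0.176 ] z 0.1309
0.1 [-0.03   0.057] 0.016
0.2 [-0.065  0.11 ] 0.032
0.3 [-0.106  0.16 ] 0.048
0.4 [-0.151  0.205] 0.064
0.5 [-0.2    0.245] 0.08
```

carry_out(deltas=[[[-0.03, 0.057, 0, 0.016, -1], [-0.065, 0.11, 0, 0.032, -1], [-0.106, 0.16, 0, 0.048, -1], [-0.151, 0.205, 0, 0.064, -1], [-0.2, 0.245, 0, 0.08, -1]]])

```text
clock: 10.15
tool_pos: [0.4736, 0.2388, 0.1306]
orientation: [180.0, -0.0, -172.4]
force: [-2.6, -1.7, 6.3]
opening: 0.0006
gripper_force: 3.1
```

Run:
```python
from arc import *
o=ctrl.get_obs();print(o["force"].round(1))
arc([.1,.2,.3,.4,.5],[0]*5)
s=ctrl.snapshot("top"); c=s["color"][180:330,170:370,::-1]; cv2.imwrite("pics/t4.png",cv2.resize(c,(800,600),interpolation=cv2.INTER_CUBIC))
```

```text
[-2.6 -1.7  6.3]
10.15 r [0.1174 0.0533] -172.4 [0.4736 0.2388] z 0.1306
0.1 [-0.03   0.057] 0.016
0.2 [-0.065  0.111] 0.032
0.3 [-0.105  0.162] 0.048
0.4 [-0.15   0.207] 0.064
0.5 [-0.2    0.249] 0.08
```

View pics/t4.png

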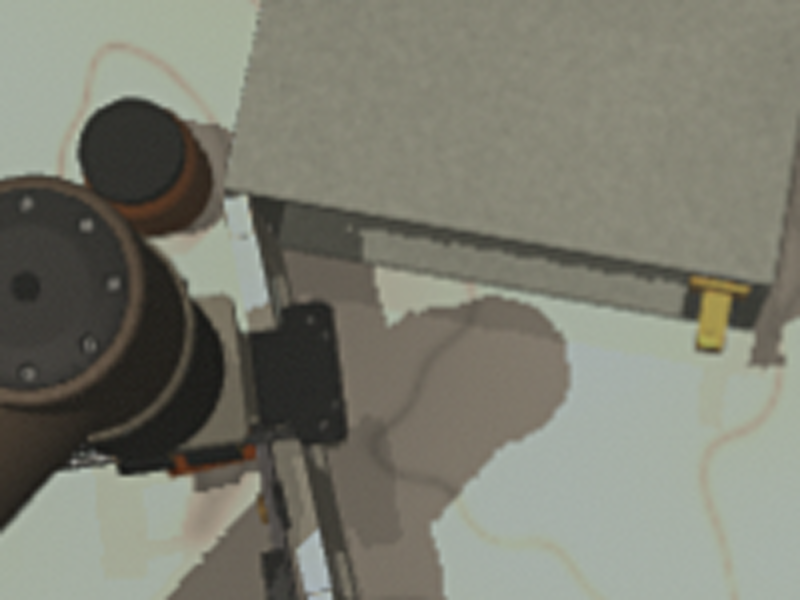

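The top crop shows the gate following to about 70°, with the arm clear of the jar at (140,160). I'm finishing the arc to about 94°.

carry_out(deltas=[[[-0.03, 0.057, 0, 0.016, -1], [-0.065, 0.111, 0, 0.032, -1], [-0.105, 0.162, 0, 0.048, -1], [-0.15, 0.207, 0, 0.064, -1], [-0.15, 0.207, 0, 0.064, -1]]])

```text
clock: 10.7
tool_pos: [0.4995, 0.2855, 0.1305]
orientation: [179.9, 0.1, 164.7]
force: [1.2, 2.1, 2.8]
opening: 0.0002
gripper_force: 1.4
```

Run:
```python
from arc import *
o=ctrl.get_obs();print(o["force"].round(1),o["orientation"])
arc([.05],[0])
s=ctrl.snapshot("top"); c=s["color"][180:330,170:370,::-1]; cv2.imwrite("pics/t5.png",cv2.resize(c,(800,600),interpolation=cv2.INTER_CUBIC))
for t in["latch_pivot","bar_end","thumb_zone"]: print(t,ctrl.spot_point(s,t)[:1])
```

```text
[1.2 2.1 2.8] [1.79874644e+02 7.51716534e-02 1.64680285e+02]
10.7 r [0.1162 0.0553] 164.7 [0.4995 0.2855] z 0.1305
0.05 [-0.015  0.029] 0.008
latch_pivot [{'centre': [206.8, 303.0], 'p': 0.74}]
bar_end []
thumb_zone [{'centre': [197.7, 272.5], 'p': 0.93}]
```

View pics/t5.png

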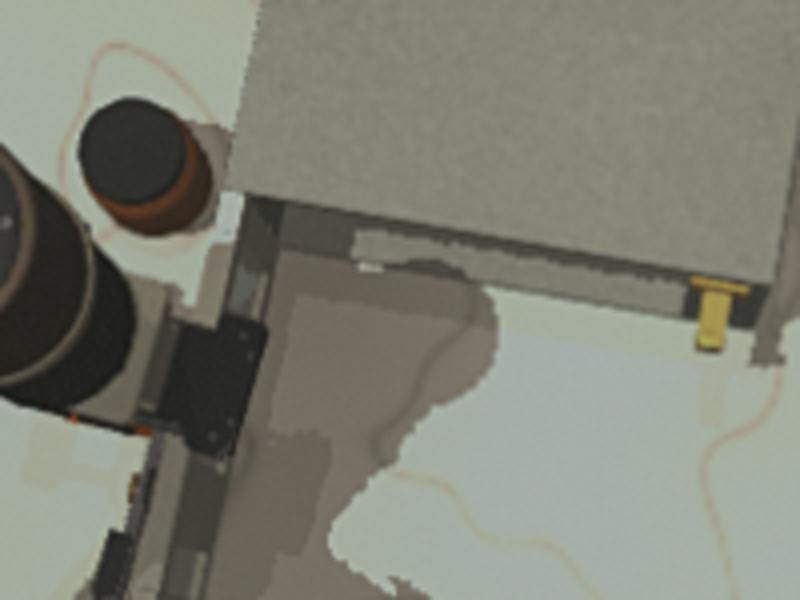

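The gate looks past square. I'm easing off the lip, lifting straight up, then checking the angle.

carry_out(deltas=[[[0, -0.008, -0.02, 0, -1], [0, -0.008, -0.07, 0, -1], [0, -0.008, -0.15, 0, -1], [0, -0.008, -0.3, 0, -1], [0, -0.008, -0.5, 0, -1]]])

```text
clock: 11.4
tool_pos: [0.4963, 0.2806, 0.2302]
orientation: [-179.8, -0.1, 164.8]
force: [0.3, 0.1, -0.6]
opening: 0.0008
gripper_force: 0.0
```

Run:
```python
from m import *
o=ctrl.get_obs();print(o["clock"],o["force"].round(1),o["tool_pos"])
S={n:ctrl.snapshot(n) for n in("top","scene")}
T={(n,t):r[0]["centre"] for n in S for t in["latch_pivot","bar_end","thumb_zone"] for r in[ctrl.spot_point(S[n],t)] if r and r[0]["p"]>.6}
def W(t,g):
    X=L[t]; d=np.array([X[0]+.1,X[1]-.13]); a=-.196-g; c,q=np.cos(a),np.sin(a)
    return [.597+c*d[0]-q*d[1],.2015+q*d[0]+c*d[1],X[2]]
for k,v in T.items():
    r=least_squares(lambda g:proj(S[k[0]],W(k[1],g[0]))-v,[1.6]); print(k,v,r.x,r.fun.round(1))
s=S["top"];c=s["color"][180:380,130:400,::-1]; cv2.imwrite("pics/t6.png",cv2.resize(c,(800,592),interpolation=cv2.INTER_CUBIC))
```

```text
11.4 [ 0.3  0.1 -0.6] [0.4963139  0.2806012  0.23019587]
('top', 'latch_pivot') [211.3, 306.7] [1.50815554] [ 0.7 -2.4]
('top', 'bar_end') [200.7, 346.4] [1.54905068] [ 0.1 -0.4]
('top', 'thumb_zone') [202.2, 276.2] [1.53622155] [ 0.4 -0.6]
('scene', 'bar_end') [406.8, 100.9] [1.54598188] [0.1 2.1]
```

View pics/t6.png

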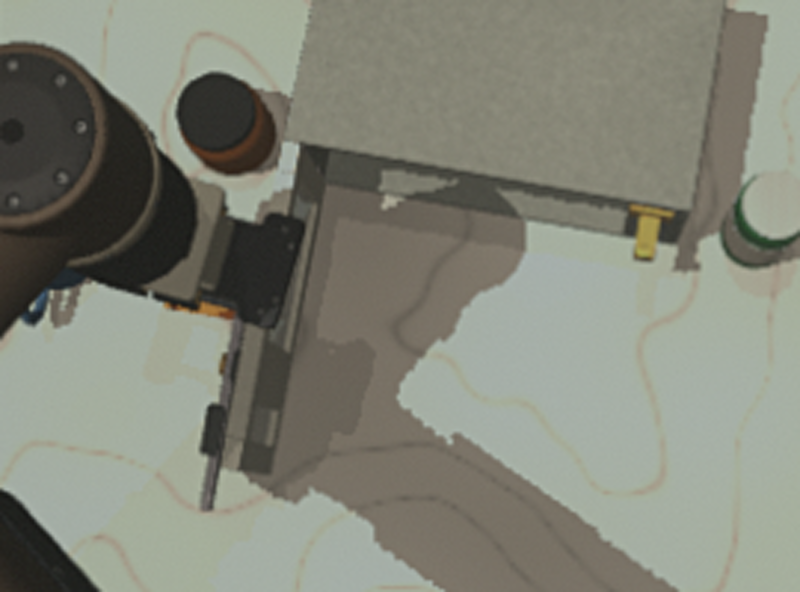

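The crop shows the gate standing free and square. The bar line from (237,325) to (207,508) is 89.5° from the roof's front edge. The network points give 1.51 to 1.55 rad, so the 1.48 rad limit is met. Bystanders are in place and the fingers are clear at z = 0.23. Handing in.

```bash
python3 -c "
from plant import ctrl
print(ctrl.close_job())"
```

```text
the job is handed in; nothing more can be done
None
```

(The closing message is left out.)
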